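# Pack trim clips into a stack of two tins

### The job

Pack the trim clips away in a stack of two tins, in this order: stand the red tin wholly on the green pad, put the white clip into it, set the blue tin squarely on top of the red one, then put the yellow clip into the blue tin. Let each piece go before starting on the next, and do not disturb the steel canister, the inspection lamp or the white brush. At the end both tins stand upright and still, with each clip lying inside its tin.

Things in the scene. Friction and masses are not known exactly. Their poses are not given: they have to be found in the camera images.
- red_tin_mid (a point): Open round red tin with flat bottom, loose: outer diameter 64 mm, 44 mm tall, wall 3 mm, floor 4 mm thick, so the inside is 58 mm wide and 40 mm deep; about 90 g. Stands upright, mouth up. This point is on its axis half-way up, 22 mm above its underside and 22 mm below the rim; z points up.
- blue_tin_mid (a point): Open round blue tin with flat bottom, loose: outer diameter 64 mm, 44 mm tall, wall 3 mm, floor 4 mm thick, so the inside is 58 mm wide and 40 mm deep; about 90 g. Stands upright, mouth up. This point is on its axis half-way up, 22 mm above its underside and 22 mm below the rim; z points up.
- white_clip_mid (a point): Loose white plastic trim clip, about 15 g, lying on its flat base: base plate 36 mm (x) by 18 mm (y) by 5 mm thick, with an upright fin 30 mm (x) by 10 mm (y; decorative ribs look 13 mm) on top of it, 22 mm tall in all. Grip it across y. This point is its centre, 11 mm above its underside; x runs along its length, z up. Any yaw.
- yellow_clip_mid (a point): Loose yellow plastic trim clip, about 15 g, lying on its flat base: base plate 36 mm (x) by 18 mm (y) by 5 mm thick, with an upright fin 30 mm (x) by 10 mm (y; decorative ribs look 13 mm) on top of it, 22 mm tall in all. Grip it across y. This point is its centre, 11 mm above its underside; x runs along its length, z up. Any yaw.
- green_pad_top (a point): Round green silicone pad fixed to the counter, 90 mm across, 4 mm thick. This point is the centre of its top face, z up. The stack is built here.
- cork_pad_top (a point): Round light brown cork pad fixed to the counter, 90 mm across, 4 mm thick. This point is the centre of its top face, z up. Not used in this job.
- canister_mid (a point): Closed round steel canister with hinged lid, bystander, 102 mm across, 117 mm tall, 0.6 kg, standing loose. This point is on its axis half-way up.
- lamp_mid (a point): Orange and black handheld inspection lamp with a small toggle switch, bystander, lying loose: 241 mm long, 46 mm wide, 46 mm tall at the switch. This point is 16 mm above the counter; its x axis runs along the lamp towards the orange lit head (from -110 mm at the handle's end to +131 mm at the wire hook).
- brush_mid (a point): White silicone brush, bystander, lying loose: 170 mm long, 36 mm wide, 15 mm tall. This point is 7 mm above the counter; its x axis runs along the handle towards the head (from -90 to +80 mm).
Not all that is in view belongs to the job. What is shaped like the part that bears blue_tin_mid but black or pink is not meant. Several things look just like the part that bears red_tin_mid: the one meant starts farthest from the robot's base.

How it is judged:
By the outcome, as a careful person would: the job done as asked, in the order asked, and still so for the second after the job is handed in, with the robot touching nothing.
It also fails if it takes over 120 s, if anything falls off the work surface, if the arm or the gripper's body presses on something with over 40 N, if the wrist force passes 120 N, or if a joint passes its speed limit or range.

### The arm

A 7-joint arm with a two-finger parallel gripper is mounted at the origin on the work surface. World frame = base frame: x ahead of the robot, y to its left, z up, the work surface at z = 0. Lengths are in m, angles in rad, forces in N, time in s.
With the tool pointing down it reaches from about 0.4 to 0.875 m from the base axis. Payload 19.3 kg.
Tool frame: the origin (TCP) lies where the fingers leave the gripper's body, on its centre line; the fingertips stand bot.tip_reach ahead of it and the grasp point (between the pads) lies 54 mm ahead of it (bot.tip_reach is the distance from the TCP to the fingertips, in m); z points along the fingers, y is the line along which they close (so a half turn about z gives the same grasp; the last joint's range is limited). The gripper opens to 85 mm and grips with 20 to 120 N. Pads are 22 mm wide; open, the fingers measure 114 mm over their backs; the gripper's body (76 mm by 85 mm) begins 54 mm behind the grasp point. The pads swing forward as they close: fully open they stand 13 mm farther back than shut.
Start: joints at [-1.418, 0.521, -0.036, 1.599, 0.021, 1.021, -0.113], TCP at [0.138, 0.61, 0.304] pointing down, gripper open.
Joint ranges: [-2.91, 2.91], [-0.3, 2.13], [-1.5, 1.42], [0.17, 2.43], [-1.26, 4.41], [0.16, 1.93], [-2.52, 2.52]. Speed limits (rad/s): [1.89, 1.89, 2.39, 2.39, 3.01, 3.01, 3.01].

### API

Orientations are given as [roll, pitch, yaw] about the fixed x, y, z axes, in that order (R = Rz(yaw) Ry(pitch) Rx(roll)).
In Python, from workcell import bot gives the robot as it stands. The module is installed in compiled form; this text tells all that it offers.
- The arm moves only by the shell command python3 -m jog 'ROWS' [FORCE]. ROWS is JSON, a list that holds one entry, the list of rows, each a list of 7 numbers: the shift along the tool's x, y, z in mm, then the turn, a rotation vector about the tool's x, y, z in rad, then the opening, from 0 (shut) to 1 (fully open). In form: [[[tx, ty, tz, wx, wy, wz, fingers], ...]]. A call has 1 to 5 rows; each row shifts and turns the commanded pose from where the row before left it, along the tool's axes as they then stand; what a row does not reach is not made up. A row lasts 1/10 s, in which the tool goes at most 50 mm and 8.59 degrees, less where a joint would pass 70% of its speed; a pose out of reach is approached as far as the arm can. A call is refused whole if a number of a shift passes 50 or a number of a turn 0.15, either way. A call with a gripper value outside its range is refused whole. The fingers move at their own pace and stop on an object; FORCE is the grip in N (left out, the last holds). Time passes only in rows, so rows that do not move let the fingers close. It gives the time, the measured TCP pose, the force, the opening and the grip force at its end, in the units of the state.
- bot.observe(): the state, without advancing time (a new reading comes with each control period).
- bot.grab_frame(name): name is "scene" or "top"; returns a dict with "img" (480x640x3 uint8, red, green, blue), "intrinsics" (3x3 intrinsics, pixels), "R" (3x3) and "t" (3): a world point X has camera coordinates R X + t. Camera axes: x right, y down, z forward; pixel columns grow to the right and rows downward; lengths in m; the calibration is good to about 2 mm. A picture is of the moment at which its call begins. There is no depth.
- bot.job_done(): hands the job in; it is judged then, once.
Trained networks look in a picture, given as the dict that the camera call returned (one of the last four; its "shot" number tells which), for a name from the list of things; names that differ only in an ending like _2 or _b are one class to them, and where a whole thing is asked for, a point or a joint stands for the part that bears it (a point fixed in the world has none). Each returns a list of dicts, best first, with "conf" (0 to 1); they miss things now and then, are a little off and sometimes report something else, mostly with a low value. They report only what shows in the picture. A call takes as long as a camera call. They do not tell look-alikes from the thing itself.
- bot.trace(query, picture): "region" (480x640 bool, what is visible of it).
- bot.spot_point(query, picture): "xyz" ([x, y, z] in m, in world coordinates, good to about 4 mm: a listed point, or the origin of a listed thing).
The state is a dict: "clock": time; "qpos": joint angles; "qd": joint speeds; "joint_efforts": joint torques, N m; "position": TCP position; "tool_rot": TCP orientation; "force": force on the tool from outside, world axes, zero at the start; "moment": the same for the moment, N m; "grip_width": finger opening in m; "finger_force": force on a finger pad.
Only numpy, scipy, OpenCV 4.12 (cv2) and the standard library are available. Lean on these libraries where they do the work, as an engineer would, in place of code of your own. Each camera call takes 0.05 s, during which the arm holds its last target. There are 200 camera calls.

## Working session

There is one attempt and no reset: what is moved stays moved. The work goes in short steps, Python scripts to look and compute and a shell command to move; the robot and the scene stay as the last step left them, time stands still between calls to the robot, and variables do not carry over. Pictures are saved under pics/ and viewed, at most 14 in all, crops included, and the job is handed in when it is done.

```bash
mkdir -p pics
cat > h.py <<'E'
import numpy as np, cv2
from workcell import bot
def save(f,n): cv2.imwrite(f"pics/{n}.png", cv2.cvtColor(f["img"],cv2.COLOR_RGB2BGR))
def ray(f,px,z):
    K,R,t=f["intrinsics"],np.array(f["R"]),np.array(f["t"])
    d=R.T@np.linalg.inv(K)@np.array([px[0],px[1],1.]); c=-R.T@t
    return c+d*(z-c[2])/d[2]
def proj(f,X):
    p=f["intrinsics"]@(np.array(f["R"])@X+f["t"]); return p[:2]/p[2]
E
python3 - <<'E'
from h import *
np.set_printoptions(precision=4,suppress=True)
s=bot.observe(); print(s["clock"],s["position"],s["tool_rot"],s["grip_width"],bot.tip_reach)
for c in ["scene","top"]:
    f=bot.grab_frame(c); save(f,c+"0")
    print(c, -np.array(f["R"]).T@f["t"])
    for q in "red_tin_mid blue_tin_mid white_clip_mid yellow_clip_mid green_pad_top canister_mid lamp_mid brush_mid cork_pad_top".split():
        for r in bot.spot_point(q,f): print(q,round(r["conf"],2),np.array(r["xyz"]),proj(f,np.array(r["xyz"])).round())
E
```

```text
0.0 [0.1381 0.6093 0.3033] [-3.1404  0.0001  2.9188] 0.08523308740291595 0.0726
scene [ 1.2151 -0.3141  0.657 ]
red_tin_mid 0.94 [0.3905 0.3354 0.0186] [429. 197.]
red_tin_mid 0.68 [0.5042 0.3305 0.0215] [454. 220.]
red_tin_mid 0.67 [0.3219 0.2197 0.0208] [378. 192.]
blue_tin_mid 0.92 [0.434  0.2138 0.0211] [397. 215.]
blue_tin_mid 0.83 [0.5416 0.216  0.0227] [422. 239.]
blue_tin_mid 0.62 [0.5033 0.107  0.0212] [371. 241.]
white_clip_mid 0.54 [0.6604 0.1988 0.0039] [444. 280.]
white_clip_mid 0.49 [ 0.4975 -0.1369  0.0111] [268. 269.]
yellow_clip_mid 0.61 [0.6624 0.1995 0.0071] [445. 279.]
green_pad_top 0.58 [ 0.4508 -0.3445  0.0027] [166. 283.]
lamp_mid 0.77 [0.6753 0.417  0.0133] [531. 256.]
brush_mid 0.59 [0.7225 0.0047 0.008 ] [376. 325.]
brush_mid 0.39 [ 0.4512 -0.3479  0.003 ] [165. 283.]
cork_pad_top 0.61 [ 0.6189 -0.2318  0.0081] [239. 322.]
top [ 0.4057 -0.0209  1.0504]
red_tin_mid 0.95 [0.5069 0.3313 0.022 ] [174. 263.]
red_tin_mid 0.91 [0.3263 0.2156 0.0179] [221. 342.]
red_tin_mid 0.74 [0.3864 0.3397 0.019 ] [168. 315.]
blue_tin_mid 0.9 [0.5029 0.1099 0.0198] [269. 265.]
blue_tin_mid 0.88 [0.5402 0.2165 0.0276] [223. 249.]
blue_tin_mid 0.77 [0.4321 0.2067 0.0173] [226. 296.]
white_clip_mid 0.41 [ 0.4989 -0.1315  0.0175] [372. 267.]
yellow_clip_mid 0.72 [0.678  0.4137 0.0141] [144. 192.]
yellow_clip_mid 0.55 [0.6597 0.1988 0.0124] [233. 200.]
green_pad_top 0.92 [ 0.4487 -0.3463  0.0031] [464. 289.]
canister_mid 0.87 [ 0.6762 -0.3997  0.0594] [492. 188.]
lamp_mid 0.85 [0.6782 0.4167 0.0171] [143. 192.]
lamp_mid 0.52 [0.6593 0.1999 0.0096] [233. 200.]
brush_mid 0.61 [0.7203 0.0034 0.005 ] [315. 176.]
brush_mid 0.27 [0.6774 0.413  0.0161] [144. 192.]
cork_pad_top 0.66 [ 0.6179 -0.2326  0.0053] [414. 218.]
```

View pics/scene0.png

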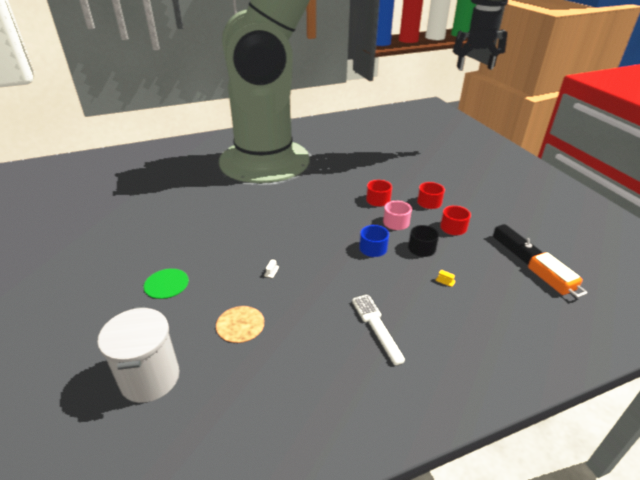

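View pics/top0.png

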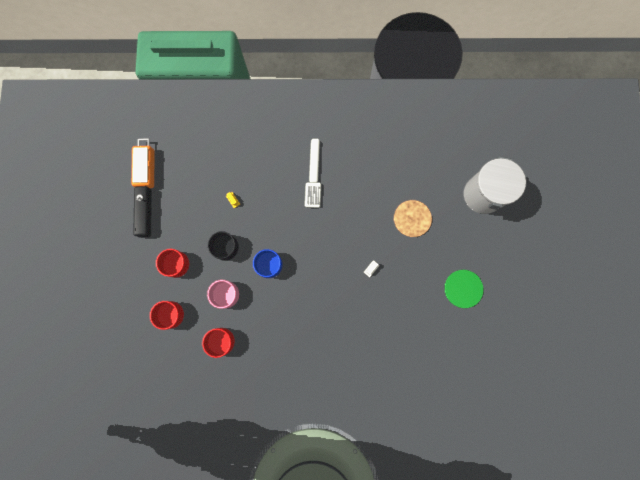

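The scene picture shows the three red tins at about (455,220), (431,196) and (379,193), blue at (375,241), pink and black decoys at (398,215) and (424,241), the yellow clip at (446,278), the white clip at (271,269) and the green pad at (167,283). The top picture agrees. The red tin meant, farthest from the base, is at top pixel (172,263), r≈0.60 m. Next I refine positions and clip yaws by colour.

```bash
cat >> h.py <<'E'
np.set_printoptions(precision=4,suppress=True)
def blob(f,col,near,r=28):
    hsv=cv2.cvtColor(f["img"],cv2.COLOR_RGB2HSV); H,S,V=[hsv[...,i].astype(int) for i in range(3)]
    m={"red":((H<8)|(H>172))&(S>150),"blue":(H>105)&(H<135)&(S>150),"green":(H>45)&(H<75)&(S>150),"yellow":(H>20)&(H<35)&(S>120),"white":(S<60)&(V>110)}[col]
    y,x=np.mgrid[:480,:640]; m=m&((x-near[0])**2+(y-near[1])**2<r*r)
    n,l,st,ce=cv2.connectedComponentsWithStats(m.astype(np.uint8))
    return l==1+np.argmax(st[1:,4])
def hullxy(f,m,z):
    h=cv2.convexHull(np.argwhere(m)[:,::-1].astype(np.float32))[:,0]
    return np.array([ray(f,p,z)[:2] for p in h])
def circ(f,m,z):
    return cv2.minEnclosingCircle((hullxy(f,m,z)*1000).astype(np.float32))
def rect(f,m,z): return cv2.minAreaRect((hullxy(f,m,z)*1000).astype(np.float32))
def go(x,y,z,yaw):
    "total tool-frame shift (mm) and turn about tool z to reach world pose"
    from scipy.spatial.transform import Rotation as Ro
    s=bot.observe(); R=Ro.from_euler("xyz",s["tool_rot"]).as_matrix()
    d=R.T@(np.array([x,y,z])-s["position"])*1000
    w=(Ro.from_matrix(R).inv()*Ro.from_euler("xyz",[np.pi,0,yaw])).as_rotvec()
    print("t",round(s["clock"],1),"pos",np.array(s["position"]),"rpy",np.array(s["tool_rot"]),"grip",round(s["grip_width"]*1000,1),"ff",s["finger_force"],"F",np.array(s["force"]).round(1),"q7",round(s["qpos"][6],2),"\n shift",d.round(1),"turn",w.round(3))
E
python3 - <<'E'
from h import *
f=bot.grab_frame("top")
print("red",circ(f,blob(f,"red",(172,263)),.044))
print("blue",circ(f,blob(f,"blue",(267,264)),.044))
print("green",circ(f,blob(f,"green",(464,289),40),.004))
print("yellow",rect(f,blob(f,"yellow",(233,200)),.012))
print("white",rect(f,blob(f,"white",(372,268)),.012))
print("scene")
g=bot.grab_frame("scene")
for c,p in [("yellow",(446,278)),("white",(271,269))]: print(c,rect(g,blob(g,c,p),.01))
print("green",circ(g,blob(g,"green",(167,283),40),.004))
big=cv2.resize(np.hstack([f["img"][175:225,208:258],f["img"][243:293,347:397]]),None,fx=7,fy=7,interpolation=cv2.INTER_CUBIC)
cv2.imwrite("pics/clips.png",big[...,::-1])
go(.505,.331,.25,2.919)
E
```

```text
red ((504.9831237792969, 327.2713928222656), 37.6114387512207)
blue ((504.7986755371094, 110.30123901367188), 33.48695373535156)
green ((451.1398620605469, -344.0907897949219), 44.118629455566406)
yellow ((661.8740234375, 201.02755737304688), (40.507930755615234, 18.5628662109375), 34.31979751586914)
white ((498.5627136230469, -126.68572998046875), (25.21533966064453, 42.02515411376953), 53.62837219238281)
scene
yellow ((661.9379272460938, 202.75143432617188), (36.905418395996094, 43.553993225097656), 43.29106903076172)
white ((492.7023620605469, -130.03070068359375), (117.68201446533203, 176.7256622314453), 70.03558349609375)
green ((452.55694580078125, -345.5004577636719), 44.999027252197266)
t 1.1 pos [0.1381 0.6096 0.3039] rpy [3.1416 0.     2.9188] grip 85.5 ff 0.0 F [ 0.2 -0.1 -0.7] q7 -0.11 
 shift [-419.4 -190.6   53.9] turn [ 0.  0. -0.]
```

View pics/clips.png

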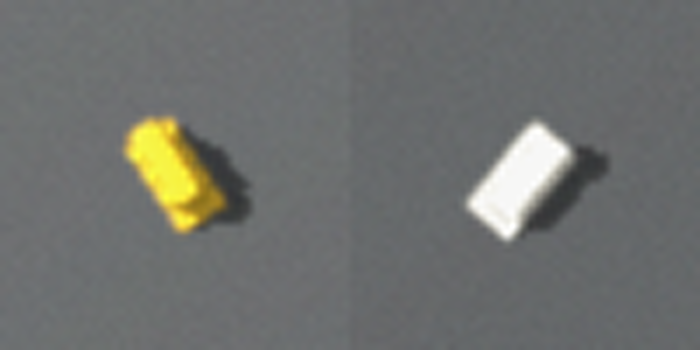

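The crop shows the yellow clip's long axis running up-left to down-right and the white clip's running up-right to down-left. That agrees with fitted yaws of about +34° and -36°. Now I move over the red tin.

```bash
python3 -m jog '[[[-30,-14,3,0,0,0,1],[-40,-18,5,0,0,0,1],[-40,-18,5,0,0,0,1],[-40,-18,5,0,0,0,1],[-40,-18,5,0,0,0,1]]]' >/dev/null
python3 -m jog '[[[-40,-18,5,0,0,0,1],[-40,-18,5,0,0,0,1],[-40,-18,5,0,0,0,1],[-40,-18,5,0,0,0,1],[-40,-18,5,0,0,0,1]]]' >/dev/null
python3 -m jog '[[[-20,-10,2,0,0,0,1],[-9,-4,0,0,0,0,1],[0,0,0,0,0,0,1]]]'
python3 - <<'E'
from h import *
f=bot.grab_frame("top"); 
print([ (r["conf"],r["xyz"]) for r in bot.spot_point("red_tin_mid",f)])
go(.506,.330,.084,2.919)
E
```

```text
clock: 2.4
position: [0.5054, 0.331, 0.2539]
tool_rot: [-3.141, 0.0, 2.917]
force: [-0.2, 0.2, 0.1]
grip_width: 0.0855
finger_force: 0.0
[(0.86, [0.3872, 0.3408, 0.0226]), (0.85, [0.5078, 0.334, 0.0223]), (0.64, [0.3214, 0.2164, 0.0187])]
t 2.5 pos [0.5038 0.3328 0.254 ] rpy [ 3.1411 -0.0005  2.92  ] grip 85.3 ff 0.0 F [ 0.3 -0.1  0.3] q7 0.68 
 shift [ -2.8  -2.3 170. ] turn [ 0.    -0.001  0.001]
```

```bash
python3 -m jog '[[[-1,0,35,0,0,0,1],[0,0,35,0,0,0,1],[0,0,35,0,0,0,1],[0,0,25,0,0,0,1],[0,0,20,0,0,0,1]]]' >/dev/null
python3 -m jog '[[[0,0,12,0,0,0,1],[0,0,8,0,0,0,1],[0,0,0,0,0,0,1],[0,0,0,0,0,0,1]]]'
python3 -m jog '[[[0,0,0,0,0,0,0.5],[0,0,0,0,0,0,0.5],[0,0,0,0,0,0,0.5],[0,0,0,0,0,0,0.5],[0,0,0,0,0,0,0.5]]]' 30
python3 -c "
from workcell import bot;print(bot.tip_reach)"
```

```text
clock: 3.4
position: [0.5059, 0.3318, 0.0847]
tool_rot: [3.141, 0.001, 2.919]
force: [-0.2, -0.7, 0.8]
grip_width: 0.0856
finger_force: 0.0
clock: 3.9
position: [0.5061, 0.3317, 0.085]
tool_rot: [3.14, 0.001, 2.919]
force: [-1.6, -0.0, 8.7]
grip_width: 0.0631
finger_force: 30.9
0.0726
```

```bash
python3 -m jog '[[[0,0,-10,0,0,0,0.5],[0,0,-25,0,0,0,0.5],[0,0,-35,0,0,0,0.5],[0,0,-35,0,0,0,0.5],[0,0,-20,0,0,0,0.5]]]'
python3 - <<'E'
from h import *
go(.451,-.345,.2,2.919)
E
```

```text
clock: 4.4
position: [0.5063, 0.3316, 0.2125]
tool_rot: [3.139, 0.002, 2.918]
force: [0.6, 0.2, -1.0]
grip_width: 0.063
finger_force: 33.4
t 4.4 pos [0.5063 0.3316 0.2125] rpy [3.1391 0.0021 2.9185] grip 63.0 ff 33.36956609040499 F [ 0.6  0.2 -1. ] q7 0.68 
 shift [ -95.7 -672.1   11. ] turn [ 0.002  0.002 -0.001]
```

```bash
python3 -m jog '[[[-3,-20,0,0,0,0,0.5],[-5,-37,0,0,0,0,0.5],[-6,-40,0,0,0,0,0.5],[-6,-40,0,0,0,0,0.5],[-6,-40,0,0,0,0,0.5]]]' >/dev/null
python3 -m jog '[[[-6,-40,0,0,0,0,0.5],[-6,-40,0,0,0,0,0.5],[-6,-40,0,0,0,0,0.5],[-6,-40,0,0,0,0,0.5],[-6,-40,0,0,0,0,0.5]]]' >/dev/null
python3 -m jog '[[[-6,-40,0,0,0,0,0.5],[-6,-40,0,0,0,0,0.5],[-6,-40,0,0,0,0,0.5],[-6,-40,0,0,0,0,0.5],[-6,-40,0,0,0,0,0.5]]]' >/dev/null
python3 -m jog '[[[-5,-35,0,0,0,0,0.5],[-5,-30,0,0,0,0,0.5],[-2,-10,0,0,0,0,0.5],[0,0,0,0,0,0,0.5]]]'
python3 - <<'E'
from h import *
go(.451,-.345,.089,2.919)
g=bot.grab_frame("scene"); save(g,"carry")
E
```

```text
clock: 6.3
position: [0.4568, -0.3274, 0.2094]
tool_rot: [-3.141, 0.001, 2.916]
force: [-0.1, -0.0, -0.7]
grip_width: 0.0631
finger_force: 33.4
t 6.3 pos [ 0.4568 -0.3274  0.2094] rpy [-3.141   0.0006  2.9165] grip 63.1 ff 33.364624651148915 F [-0.1 -0.  -0.7] q7 1.89 
 shift [  1.8 -18.4 120.4] turn [-0.001  0.001 -0.003]
```

View pics/carry.png

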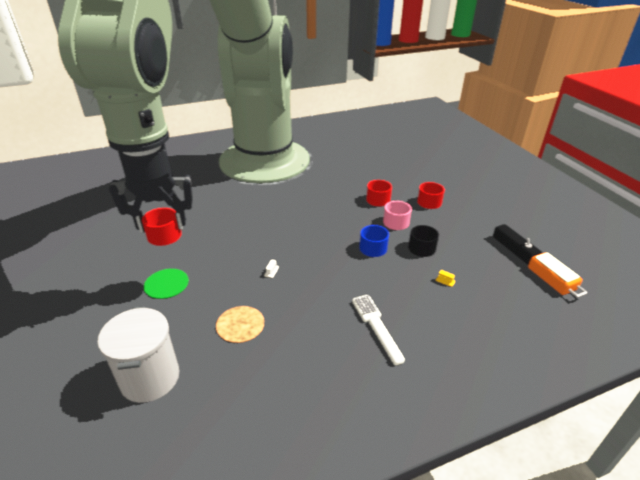

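The red tin hangs level in the gripper at (162,227), above the green pad at (167,283). Next I lower it.

```bash
python3 -m jog '[[[2,-9,20,0,0,0,0.5],[0,-9,30,0,0,0,0.5],[0,0,30,0,0,0,0.5],[0,0,20,0,0,0,0.5],[0,0,10,0,0,0,0.5]]]' 
python3 -m jog '[[[0,0,6,0,0,0,0.5],[0,0,3,0,0,0,0.5],[0,0,0,0,0,0,0.5],[0,0,0,0,0,0,0.5]]]'
python3 - <<'E'
from h import *
go(.451,-.345,.089,2.919)
E
```

```text
clock: 6.85
position: [0.4514, -0.3413, 0.0976]
tool_rot: [3.14, -0.002, 2.921]
force: [0.3, -0.2, -0.1]
grip_width: 0.063
finger_force: 33.3
clock: 7.25
position: [0.4516, -0.3433, 0.0907]
tool_rot: [-3.141, 0.001, 2.919]
force: [0.4, 0.3, -0.1]
grip_width: 0.0628
finger_force: 33.3
t 7.2 pos [ 0.4516 -0.3433  0.0907] rpy [-3.1412  0.001   2.9188] grip 62.8 ff 33.34676072001457 F [ 0.4  0.3 -0.1] q7 1.93 
 shift [ 0.3 -1.8  1.7] turn [-0.     0.001 -0.   ]
```

```bash
python3 -m jog '[[[0,-1,1.5,0,0,0,0.5],[0,0,0.5,0,0,0,0.5],[0,0,0,0,0,0,0.5]]]' 
python3 -m jog '[[[0,0,0,0,0,0,0.85],[0,0,0,0,0,0,1],[0,0,0,0,0,0,1],[0,0,0,0,0,0,1]]]'
python3 -m jog '[[[0,0,-10,0,0,0,1],[0,0,-25,0,0,0,1],[0,0,-35,0,0,0,1],[0,0,-35,0,0,0,1],[0,0,-20,0,0,0,1]]]'
python3 - <<'E'
from h import *
go(.498,-.130,.2,2.506)
E
```

```text
clock: 7.55
position: [0.4514, -0.3444, 0.0889]
tool_rot: [-3.141, 0.001, 2.919]
force: [-2.1, 2.5, 15.4]
grip_width: 0.0628
finger_force: 34.6
clock: 7.95
position: [0.4511, -0.3442, 0.0879]
tool_rot: [-3.142, 0.0, 2.919]
force: [0.3, -0.3, -0.2]
grip_width: 0.0856
finger_force: 0.0
clock: 8.45
position: [0.4515, -0.3446, 0.2162]
tool_rot: [-3.141, 0.003, 2.919]
force: [0.3, -0.8, -0.0]
grip_width: 0.0849
finger_force: 0.0
t 8.4 pos [ 0.4515 -0.3446  0.2162] rpy [-3.1406  0.0027  2.9186] grip 84.9 ff 0.0 F [ 0.3 -0.8 -0. ] q7 1.93 
 shift [  2.1 219.6  16. ] turn [-0.     0.003  0.413]
```

Run:
```python
from h import *
for c in ["top","scene"]:
    f=bot.grab_frame(c); save(f,c+"1")
    for q in ["white_clip_mid","red_tin_mid","yellow_clip_mid","blue_tin_mid","green_pad_top"]:
        print(q,[(round(r["conf"],2),np.array(r["xyz"]).round(4)) for r in bot.spot_point(q,f)])
    p={"top":(372,268),"scene":(271,269)}[c]
    m=blob(f,"white",p,14); print(m.sum(), rect(f,m,.015)); 
    t=bot.trace("white_clip_mid",f)
    for r in t: print(r["conf"], np.argwhere(r["region"]).mean(0)[::-1], ray(f,np.argwhere(r["region"]).mean(0)[::-1],.013))
```

```text
white_clip_mid [(0.41, array([ 0.4943, -0.1346,  0.0137]))]
red_tin_mid [(0.8, array([0.3239, 0.2154, 0.0199])), (0.73, array([0.3849, 0.3403, 0.025 ])), (0.71, array([ 0.4506, -0.3443,  0.0284]))]
yellow_clip_mid [(0.65, array([0.6622, 0.1988, 0.0096]))]
blue_tin_mid [(0.97, array([0.5034, 0.1113, 0.0184])), (0.76, array([0.5446, 0.2142, 0.0278])), (0.59, array([0.4362, 0.2039, 0.0203]))]
green_pad_top [(0.52, array([ 0.4517, -0.3459, -0.0002]))]
168 ((497.8432312011719, -127.43226623535156), (22.913177490234375, 42.425071716308594), 53.628360748291016)
0.44 [371.2756 268.1417] [ 0.497  -0.1291  0.013 ]
white_clip_mid [(0.53, array([ 0.4951, -0.1357,  0.0121]))]
red_tin_mid [(0.69, array([0.3198, 0.2195, 0.0187])), (0.58, array([ 0.4494, -0.3463,  0.0264])), (0.57, array([0.3872, 0.3359, 0.0212]))]
yellow_clip_mid [(0.69, array([0.6617, 0.1986, 0.0069]))]
blue_tin_mid [(0.96, array([0.4348, 0.2115, 0.0202])), (0.72, array([0.5435, 0.2178, 0.0266]))]
green_pad_top [(0.64, array([ 0.4483, -0.3461,  0.0058]))]
557 ((502.9606018066406, -132.4811248779297), (55.868019104003906, 84.90943908691406), 71.42401885986328)
0.72 [271.5066 269.2039] [ 0.5032 -0.1312  0.013 ]
0.15 [373.905  240.3487] [0.4945 0.1187 0.013 ]
```

```bash
python3 -m jog '[[[0,27,0,0,0,0,0.6],[0,40,0,0,0,0.1,0.6],[4,40,0,0,0,0.1,0.6],[8,40,0,0,0,0.1,0.6],[12,38,0,0,0,0.1,0.6]]]' >/dev/null
python3 -m jog '[[[10,26,0,0,0,0.013,0.45],[0,0,20,0,0,0,0.45],[0,0,0,0,0,0,0.45]]]'
python3 - <<'E'
from h import *
go(.498,-.132,.079,2.506)
E
```

```text
clock: 9.95
position: [0.499, -0.133, 0.1914]
tool_rot: [-3.14, -0.002, 2.508]
force: [0.2, -0.3, 0.9]
grip_width: 0.0382
finger_force: 0.0
t 9.9 pos [ 0.499  -0.133   0.1914] rpy [-3.1404 -0.0023  2.5077] grip 38.2 ff 0.0 F [ 0.2 -0.3  0.9] q7 1.19 
 shift [  1.1   0.3 112.4] turn [-0.001 -0.002  0.002]
```

```bash
python3 -m jog '[[[1,0,30,0,0,0,0.45],[0,0,30,0,0,0,0.45],[0,0,25,0,0,0,0.45],[0,0,15,0,0,0,0.45],[0,0,8,0,0,0,0.45]]]' >/dev/null
python3 -m jog '[[[0,0,3,0,0,0,0.45],[0,0,0,0,0,0,0.45],[0,0,0,0,0,0,0.45]]]'
python3 -m jog '[[[0,0,0,0,0,0,0.2],[0,0,0,0,0,0,0.05],[0,0,0,0,0,0,0],[0,0,0,0,0,0,0],[0,0,0,0,0,0,0]]]' 20
python3 - <<'E'
from h import *
f=bot.grab_frame("scene"); 
cv2.imwrite("pics/wg.png",cv2.resize(f["img"][200:300,200:330],None,fx=5,fy=5)[...,::-1])
E
```

```text
clock: 10.75
position: [0.4991, -0.1337, 0.0827]
tool_rot: [3.141, 0.001, 2.506]
force: [0.5, -0.1, 0.4]
grip_width: 0.0385
finger_force: 0.0
clock: 11.25
position: [0.499, -0.1335, 0.0825]
tool_rot: [3.141, 0.001, 2.506]
force: [-0.1, 1.1, 7.4]
grip_width: 0.0095
finger_force: 23.7
```

View pics/wg.png

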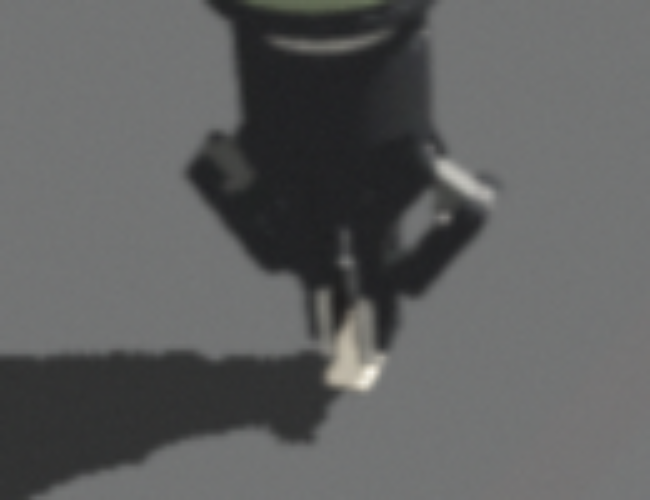

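The white clip is gripped across its fin (crop about (350,350)), upright. The finger linkage is wide, so I will release a few millimetres above the tin floor.

```bash
python3 -m jog '[[[0,0,-10,0,0,0,0],[0,0,-20,0,0,0,0],[0,0,-35,0,0,0,0],[0,0,-35,0,0,0,0],[0,0,0,0,0,0,0]]]'
python3 - <<'E'
from h import *
go(.4505,-.345,.165,2.506)
E
```

```text
clock: 11.8
position: [0.5002, -0.1339, 0.1864]
tool_rot: [3.139, 0.005, 2.505]
force: [0.7, -0.3, 0.0]
grip_width: 0.0096
finger_force: 22.7
t 11.8 pos [ 0.5002 -0.1339  0.1864] rpy [3.1386 0.0055 2.5054] grip 9.6 ff 22.6580947637558 F [ 0.7 -0.3  0. ] q7 1.2 
 shift [ -85.3 -199.4   21.3] turn [ 0.003  0.005 -0.001]
```

```bash
python3 -m jog '[[[-9,-20,0,0,0,0,0],[-17,-40,0,0,0,0,0],[-17,-40,0,0,0,0,0],[-17,-40,0,0,0,0,0],[-15,-35,0,0,0,0,0]]]' >/dev/null
python3 -m jog '[[[-8,-20,0,0,0,0,0],[-2,-4,0,0,0,0,0],[0,0,0,0,0,0,0],[0,0,0,0,0,0,0]]]'
python3 - <<'E'
from h import *
go(.4505,-.345,.0985,2.506)
f=bot.grab_frame("scene"); 
cv2.imwrite("pics/wo.png",cv2.resize(f["img"][180:310,100:240],None,fx=4,fy=4)[...,::-1])
E
```

```text
clock: 12.7
position: [0.4494, -0.3428, 0.182]
tool_rot: [3.141, -0.0, 2.507]
force: [0.6, 0.4, -0.2]
grip_width: 0.0094
finger_force: 22.7
t 12.7 pos [ 0.4494 -0.3428  0.182 ] rpy [ 3.141  -0.0003  2.507 ] grip 9.4 ff 22.65846222639084 F [ 0.6  0.4 -0.2] q7 1.59 
 shift [-2.2 -1.1 83.5] turn [ 0.001 -0.     0.001]
```

View pics/wo.png

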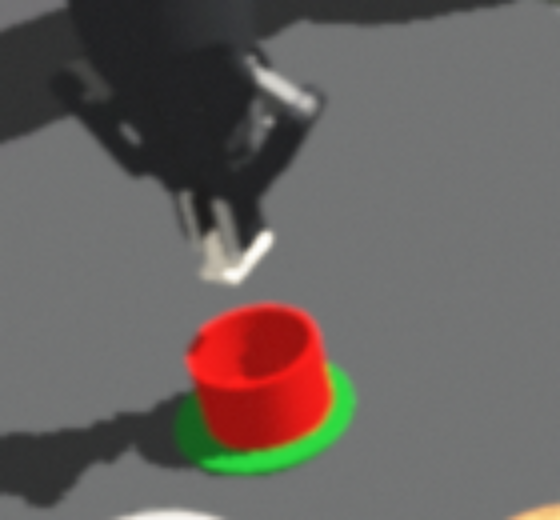

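The red tin stands upright and centred on the green pad (crop about (262,380)). The clip hangs level above its mouth, near (235,255). Next I lower it.

```bash
python3 -m jog '[[[-2,-1,20,0,0,0,0],[0,0,20,0,0,0,0],[0,0,15,0,0,0,0],[0,0,10,0,0,0,0],[0,0,0,0,0,0,0]]]' 
python3 -m jog '[[[0,0,8,0,0,0,0],[0,0,6,0,0,0,0],[0,0,4,0,0,0,0],[0,0,0,0,0,0,0]]]'
python3 -m jog '[[[0,0,0,0,0,0,0.15],[0,0,0,0,0,0,0.2],[0,0,0,0,0,0,0.22],[0,0,0,0,0,0,0.22]]]'
python3 -m jog '[[[0,0,-10,0,0,0,0.22],[0,0,-15,0,0,0,0.22],[0,0,-30,0,0,0,0.22],[0,0,-35,0,0,0,0.22],[0,0,-30,0,0,0,0.5]]]'
python3 - <<'E'
from h import *
go(.504,.110,.22,2.506)
E
```

```text
clock: 13.25
position: [0.4498, -0.3453, 0.1158]
tool_rot: [-3.142, -0.002, 2.506]
force: [-0.1, -0.3, 0.3]
grip_width: 0.0094
finger_force: 22.7
clock: 13.65
position: [0.4498, -0.3459, 0.0985]
tool_rot: [-3.142, -0.001, 2.506]
force: [-0.3, -0.4, -0.3]
grip_width: 0.0096
finger_force: 22.7
clock: 14.05
position: [0.45, -0.3461, 0.0991]
tool_rot: [3.142, 0.0, 2.506]
force: [0.3, -0.7, 0.8]
grip_width: 0.0188
finger_force: 0.0
clock: 14.55
position: [0.45, -0.3462, 0.222]
tool_rot: [3.141, 0.002, 2.506]
force: [0.8, -0.1, -0.5]
grip_width: 0.0322
finger_force: 0.0
t 14.6 pos [ 0.45   -0.3462  0.222 ] rpy [3.1414 0.0016 2.5055] grip 32.2 ff 0.0 F [ 0.8 -0.1 -0.5] q7 1.58 
 shift [227.5 399.1   1.6] turn [ 0.     0.002 -0.   ]
```

```bash
python3 -m jog '[[[10,18,0,0,0,0,1],[20,36,0,0,0,0,1],[22,38,0,0,0,0,1],[22,38,0,0,0,0,1],[22,38,0,0,0,0,1]]]' >/dev/null
python3 -m jog '[[[22,38,0,0,0,0,1],[22,38,0,0,0,0,1],[22,38,0,0,0,0,1],[22,38,0,0,0,0,1],[20,35,0,0,0,0,1]]]' >/dev/null
python3 -m jog '[[[16,30,0,0,0,0,1],[8,14,0,0,0,0,1],[0,0,0,0,0,0,1],[0,0,0,0,0,0,1]]]'
python3 - <<'E'
from h import *
f=bot.grab_frame("top"); 
print([ (r["conf"],np.array(r["xyz"])) for r in bot.spot_point("blue_tin_mid",f)])
f=bot.grab_frame("scene"); save(f,"b")
print([ (r["conf"],np.array(r["xyz"])) for r in bot.spot_point("blue_tin_mid",f)])
cv2.imwrite("pics/b.png",np.hstack([cv2.resize(f["img"][230:310,120:210],None,fx=4,fy=4),cv2.resize(f["img"][150:280,310:420],(320,320))])[...,::-1])
go(.5035,.110,.085,2.506)
E
```

```text
clock: 15.95
position: [0.5034, 0.1096, 0.2195]
tool_rot: [-3.142, 0.001, 2.505]
force: [0.1, -0.7, -0.1]
grip_width: 0.0855
finger_force: 0.0
[(0.41, array([0.5009, 0.109 , 0.017 ]))]
[(0.96, array([0.4313, 0.2149, 0.0182])), (0.85, array([0.5426, 0.2181, 0.0297])), (0.67, array([0.5052, 0.1095, 0.0205]))]
t 16.1 pos [0.5035 0.1092 0.2191] rpy [-3.1415  0.0002  2.504 ] grip 85.4 ff 0.0 F [ 0.8 -0.5  0.8] q7 0.68 
 shift [  0.5   0.7 134.1] turn [-0.     0.    -0.002]
```

View pics/b.png

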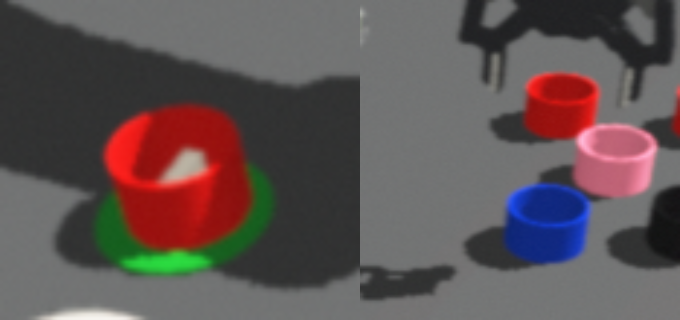

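The white clip lies in the red tin (left crop, (185,165)). The blue tin is under the open gripper (right crop, (547,222)). Next I grip it.

```bash
python3 -m jog '[[[0,1,30,0,0,0,1],[0,0,35,0,0,0,1],[0,0,30,0,0,0,1],[0,0,20,0,0,0,1],[0,0,12,0,0,0,1]]]' >/dev/null
python3 -m jog '[[[0,0,7,0,0,0,1],[0,0,0,0,0,0,1],[0,0,0,0,0,0,1]]]'
python3 -m jog '[[[0,0,0,0,0,0,0.85],[0,0,0,0,0,0,0.5],[0,0,0,0,0,0,0.5],[0,0,0,0,0,0,0.5],[0,0,0,0,0,0,0.5]]]' 30
python3 -m jog '[[[0,0,-10,0,0,0,0.5],[0,0,-25,0,0,0,0.5],[0,0,-35,0,0,0,0.5],[0,0,-35,0,0,0,0.5],[0,0,-20,0,0,0,0.5]]]'
python3 - <<'E'
from h import *
go(.4505,-.345,.21,2.506)
E
```

```text
clock: 16.95
position: [0.5044, 0.1112, 0.0856]
tool_rot: [3.141, 0.001, 2.506]
force: [0.5, -0.2, 0.6]
grip_width: 0.0853
finger_force: 0.0
clock: 17.45
position: [0.5044, 0.1113, 0.0859]
tool_rot: [3.14, 0.001, 2.506]
force: [-2.6, -1.1, 12.8]
grip_width: 0.064
finger_force: 29.7
clock: 17.95
position: [0.5045, 0.1113, 0.2132]
tool_rot: [3.139, 0.002, 2.506]
force: [0.4, 0.0, -0.9]
grip_width: 0.0639
finger_force: 33.6
t 17.9 pos [0.5045 0.1113 0.2132] rpy [3.1391 0.0017 2.5055] grip 63.9 ff 33.56404423713684 F [ 0.4  0.  -0.9] q7 0.68 
 shift [-227.6 -399.1    2.5] turn [ 0.002  0.002 -0.   ]
```

```bash
python3 -m jog '[[[-10,-18,0,0,0,0,0.5],[-20,-36,0,0,0,0,0.5],[-22,-38,0,0,0,0,0.5],[-22,-38,0,0,0,0,0.5],[-22,-38,0,0,0,0,0.5]]]' >/dev/null
python3 -m jog '[[[-22,-38,0,0,0,0,0.5],[-22,-38,0,0,0,0,0.5],[-22,-38,0,0,0,0,0.5],[-22,-38,0,0,0,0,0.5],[-20,-35,0,0,0,0,0.5]]]' >/dev/null
python3 -m jog '[[[-16,-30,0,0,0,0,0.5],[-8,-14,0,0,0,0,0.5],[0,0,0,0,0,0,0.5],[0,0,0,0,0,0,0.5]]]'
python3 -m jog '[[[0,0,20,0,0,0,0.5],[0,0,20,0,0,0,0.5],[0,0,10,0,0,0,0.5],[0,0,0,0,0,0,0.5],[0,0,0,0,0,0,0.5]]]'
python3 - <<'E'
from h import *
go(.4505,-.345,.137,2.506)
for c in ["scene","top"]:
    f=bot.grab_frame(c)
    for q in ["blue_tin_mid","red_tin_mid"]:
        print(c,q,[(round(r["conf"],2),np.array(r["xyz"]).round(4)) for r in bot.spot_point(q,f) if r["xyz"][1]<0])
    p={"scene":(160,245),"top":(464,289)}[c]
    for col in ["red","blue"]:
        try:
            m=blob(f,col,p,50); ys,xs=np.where(m); print(col,m.sum(),"x",xs.min(),xs.max(),"y",ys.min(),ys.max())
        except Exception as e: print(col,e)
    if c=="scene": cv2.imwrite("pics/bo.png",cv2.resize(f["img"][180:310,100:240],None,fx=4,fy=4)[...,::-1])
E
```

```text
clock: 19.35
position: [0.4507, -0.3445, 0.2102]
tool_rot: [3.141, -0.0, 2.506]
force: [1.0, 1.0, -0.5]
grip_width: 0.0641
finger_force: 33.6
clock: 19.85
position: [0.4509, -0.3448, 0.1605]
tool_rot: [3.141, 0.0, 2.506]
force: [0.6, 0.1, -1.7]
grip_width: 0.0638
finger_force: 33.5
t 19.9 pos [ 0.4509 -0.3448  0.1605] rpy [3.1415 0.0003 2.5064] grip 63.8 ff 33.54753730818629 F [ 0.6  0.1 -1.7] q7 1.59 
 shift [ 0.3 -0.4 23.5] turn [0. 0. 0.]
scene blue_tin_mid [(0.89, array([ 0.4506, -0.3489,  0.0958]))]
scene red_tin_mid [(0.78, array([ 0.45  , -0.346 ,  0.0286]))]
red 701 x 147 181 y 259 291
blue 941 x 138 175 y 229 266
top blue_tin_mid [(0.57, array([ 0.4529, -0.3446,  0.0916]))]
top red_tin_mid [(0.8, array([ 0.4486, -0.3432,  0.0262]))]
red 183 x 450 471 y 277 301
blue 350 x 460 487 y 281 301
```

View pics/bo.png

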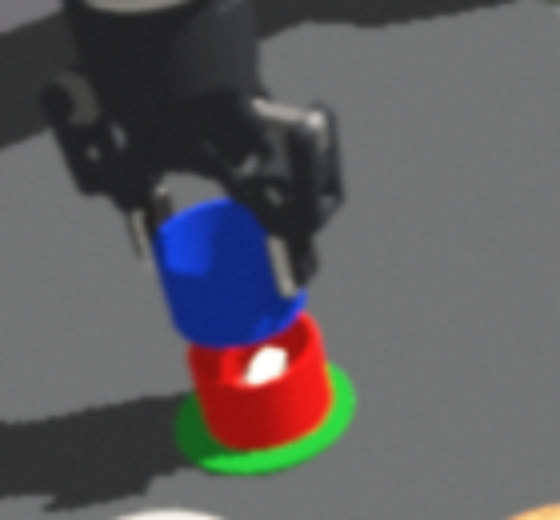

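The blue tin hangs level above the red tin, which shows the white clip inside at crop (265,365). I compare silhouettes with a projected model to check alignment before lowering.

Run:
```python
from h import *
from scipy.optimize import minimize
def sil(f,x,y,zb):
    a=np.linspace(0,2*np.pi,60); 
    P=np.array([[x+.032*np.cos(t),y+.032*np.sin(t),z] for z in (zb,zb+.044) for t in a])
    p=np.array([proj(f,q) for q in P]); m=np.zeros((480*4,640*4),np.uint8)
    cv2.fillConvexPoly(m,cv2.convexHull(((p+.5)*4).astype(np.int32)),1); return m[::4,::4] if 0 else cv2.resize(m.astype(np.float32),(640,480),interpolation=cv2.INTER_AREA)
for c,pt in [("scene",(160,250)),("top",(468,289))]:
    f=bot.grab_frame(c)
    mr=blob(f,"red",pt,50); mb=blob(f,"blue",pt,50)
    for col,m,zb in [("red",mr,.004),("blue",mb,.0748)]:
        # extents of the model vs. mask
        s=sil(f,.4505,-.345,zb)>.5; y,x=np.where(s); Y,X=np.where(m)
        print(c,col,"model x",x.min(),x.max(),"y",y.min(),y.max()," seen x",X.min(),X.max(),"y",Y.min(),Y.max(),"seen outside model",(m&~s).sum())
        best=min(((m&~(sil(f,.4505+dx/1e3,-.345+dy/1e3,zb)>.5)).sum(),dx*dx+dy*dy,dx,dy) for dx in range(-9,10,1) for dy in range(-9,10,1)); print("  nearest shift covering mask",best)
```

```text
scene red model x 145 181 y 256 292  seen x 147 181 y 259 291 seen outside model 16
  nearest shift covering mask (np.int64(0), 8, 2, 2)
scene blue model x 137 175 y 229 266  seen x 138 175 y 230 266 seen outside model 2
  nearest shift covering mask (np.int64(2), 0, 0, 0)
top red model x 451 484 y 274 302  seen x 450 471 y 277 301 seen outside model 12
  nearest shift covering mask (np.int64(0), 4, 0, 2)
top blue model x 460 496 y 271 302  seen x 459 486 y 281 301 seen outside model 2
  nearest shift covering mask (np.int64(0), 1, 0, 1)
```

```bash
python3 -m jog '[[[0,1.5,10,0,0,0,0.5],[0,0,8,0,0,0,0.5],[0,0,4,0,0,0,0.5],[0,0,2,0,0,0,0.5],[0,0,0,0,0,0,0.5]]]'
python3 -m jog '[[[0,0,1,0,0,0,0.5],[0,0,1,0,0,0,0.5],[0,0,0,0,0,0,0.5],[0,0,0,0,0,0,0.5]]]'
python3 - <<'E'
from h import *
f=bot.grab_frame("scene")
cv2.imwrite("pics/bp.png",cv2.resize(f["img"][200:310,110:220],None,fx=5,fy=5)[...,::-1])
E
```

```text
clock: 20.75
position: [0.4513, -0.344, 0.1355]
tool_rot: [-3.141, -0.001, 2.506]
force: [-0.2, -0.2, -0.9]
grip_width: 0.0641
finger_force: 33.5
clock: 21.15
position: [0.4515, -0.3441, 0.1341]
tool_rot: [3.142, 0.0, 2.506]
force: [0.3, 0.3, 1.5]
grip_width: 0.0639
finger_force: 33.7
```

View pics/bp.png

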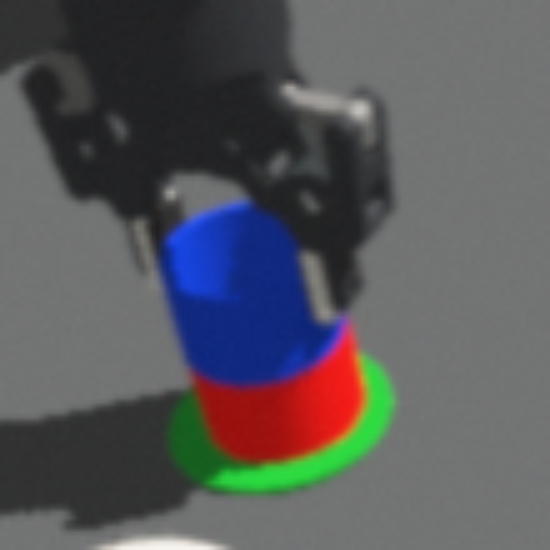

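Blue sits on red with its sides flush (seam at crop (265,380)), and contact force has just begun. Next I release, withdraw and check.

```bash
python3 -m jog '[[[0,0,0.5,0,0,0,0.5],[0,0,0,0,0,0,0.5]]]'
python3 -m jog '[[[0,0,0,0,0,0,0.85],[0,0,0,0,0,0,1],[0,0,0,0,0,0,1],[0,0,0,0,0,0,1]]]'
python3 -m jog '[[[0,0,-10,0,0,0,1],[0,0,-20,0,0,0,1],[0,0,-30,0,0,0,1],[0,0,-35,0,0,0,1],[0,0,-30,0,0,0,1]]]'
python3 - <<'E'
from h import *
f=bot.grab_frame("scene")
cv2.imwrite("pics/bq.png",cv2.resize(f["img"][200:310,110:220],None,fx=5,fy=5)[...,::-1])
g=bot.grab_frame("top")
for h in (f,g):
  for q in ["blue_tin_mid","red_tin_mid","yellow_clip_mid"]: print(q,[(round(r["conf"],2),np.array(r["xyz"]).round(4)) for r in bot.spot_point(q,h) if r["xyz"][1]<0 or "yel" in q])
go(.661,.200,.25,2.506)
E
```

```text
clock: 21.4
position: [0.4516, -0.3441, 0.134]
tool_rot: [3.141, 0.001, 2.506]
force: [-1.7, 1.3, 11.3]
grip_width: 0.0639
finger_force: 34.6
clock: 21.8
position: [0.4514, -0.344, 0.1333]
tool_rot: [-3.142, -0.0, 2.506]
force: [0.1, -0.2, -0.4]
grip_width: 0.086
finger_force: 0.0
clock: 22.3
position: [0.4514, -0.3441, 0.2608]
tool_rot: [3.142, 0.001, 2.506]
force: [-0.3, 0.6, 0.6]
grip_width: 0.0853
finger_force: 0.0
blue_tin_mid [(0.57, array([ 0.448 , -0.3464,  0.0684]))]
red_tin_mid [(0.95, array([ 0.4489, -0.3451,  0.0257]))]
yellow_clip_mid [(0.67, array([0.6609, 0.1991, 0.005 ]))]
blue_tin_mid [(0.82, array([ 0.4489, -0.3441,  0.065 ]))]
red_tin_mid [(0.58, array([ 0.4514, -0.3426,  0.0293]))]
yellow_clip_mid [(0.5, array([0.6615, 0.1991, 0.01  ])), (0.34, array([ 0.4494, -0.3445,  0.0266]))]
t 22.7 pos [ 0.4511 -0.3438  0.2576] rpy [-3.1414 -0.0015  2.5058] grip 85.2 ff 0.0 F [ 0.3 -0.3 -0.6] q7 1.56 
 shift [154.  562.2   7.7] turn [-0.    -0.002 -0.   ]
```

View pics/bq.png

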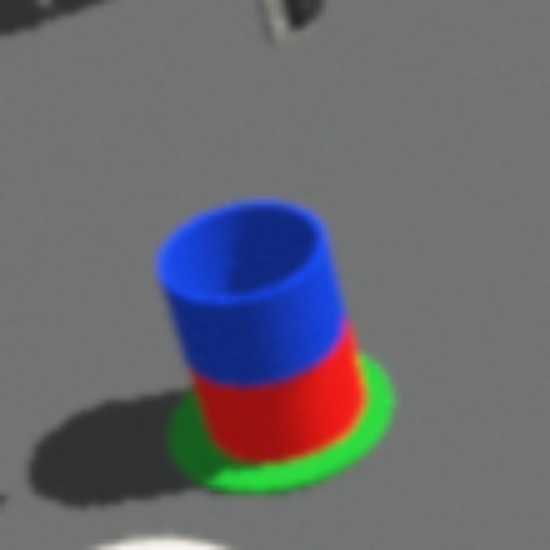

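The stack is upright and flush (blue at crop (250,295), red at (285,420)), wholly on the pad. Next is the yellow clip.

```bash
python3 -m jog '[[[5,20,0,0,0,0,1],[9,35,0,0,0,0,1],[10,36,0,0,0,0,1],[10,36,0,0,0,0,1],[10,36,0,0,0,0,0.8]]]' >/dev/null
python3 -m jog '[[[10,36,0,0,0,0,0.6],[10,36,0,0,0,0,0.6],[10,36,0,0,0,0,0.45],[10,36,0,0,0,0,0.45],[10,36,0,0,0,0,0.45]]]' >/dev/null
python3 -m jog '[[[10,36,0,0,0,0,0.45],[10,36,0,0,0,0,0.45],[10,36,0,0,0,0,0.45],[10,36,0,0,0,0,0.45],[10,36,0,0,0,0,0.45]]]' >/dev/null
python3 -m jog '[[[10,35,0,0,0,0,0.45],[0,0,0,0,0,-0.13,0.45],[0,0,0,0,0,-0.13,0.45],[0,0,0,0,0,-0.13,0.45],[0,0,0,0,0,-0.13,0.45]]]' >/dev/null
python3 -m jog '[[[0,0,0,0,0,-0.13,0.45],[0,0,0,0,0,-0.13,0.45],[0,0,0,0,0,-0.13,0.45],[0,0,0,0,0,-0.13,0.45],[0,0,0,0,0,-0.13,0.45]]]' >/dev/null
python3 -m jog '[[[0,0,40,0,0,-0.06,0.45],[0,0,20,0,0,0,0.45],[0,0,0,0,0,0,0.45]]]'
python3 - <<'E'
from h import *
f=bot.grab_frame("top"); 
print([(round(r["conf"],2),np.array(r["xyz"]).round(4)) for r in bot.spot_point("yellow_clip_mid",f)])
go(.661,.2,.0825,.6)
E
```

```text
clock: 25.5
position: [0.6574, 0.1957, 0.1946]
tool_rot: [3.14, -0.006, -2.548]
force: [-0.3, -0.8, 0.8]
grip_width: 0.0384
finger_force: 0.0
[]
t 25.6 pos [0.6589 0.1964 0.1984] rpy [ 3.1413 -0.0007 -2.5478] grip 38.3 ff 0.0 F [-0.1 -1.1  0.9] q7 1.66 
 shift [ -3.8   1.8 115.9] turn [-0.001 -0.     3.135]
```

```bash
python3 -m jog '[[[-2,1,25,0,0,0,0.45],[-2,1,30,0,0,0,0.45],[0,0,28,0,0,0,0.45],[0,0,18,0,0,0,0.45],[0,0,10,0,0,0,0.45]]]' >/dev/null
python3 -m jog '[[[0,0,4,0,0,0,0.45],[0,0,0,0,0,0,0.45],[0,0,0,0,0,0,0.45]]]'
python3 -m jog '[[[0,0,0,0,0,0,0.2],[0,0,0,0,0,0,0.05],[0,0,0,0,0,0,0],[0,0,0,0,0,0,0],[0,0,0,0,0,0,0]]]' 20
python3 -m jog '[[[0,0,-10,0,0,0,0],[0,0,-25,0,0,0,0],[0,0,-35,0,0,0,0],[0,0,-35,0,0,0,0],[0,0,-35,0,0,0,0]]]'
python3 -m jog '[[[0,0,-20,0,0,0,0],[0,0,0,0,0,0,0]]]' >/dev/null
python3 - <<'E'
from h import *
go(.4495,-.345,.24,3.735)
f=bot.grab_frame("scene"); cv2.imwrite("pics/yg.png",cv2.resize(f["img"][150:300,380:520],None,fx=4,fy=4)[...,::-1])
E
```

```text
clock: 26.4
position: [0.6617, 0.2004, 0.0846]
tool_rot: [-3.141, 0.001, -2.548]
force: [0.1, 0.0, 0.3]
grip_width: 0.0384
finger_force: 0.0
clock: 26.9
position: [0.6614, 0.2004, 0.0842]
tool_rot: [-3.141, 0.001, -2.547]
force: [-0.6, -0.7, 4.7]
grip_width: 0.0092
finger_force: 23.5
clock: 27.4
position: [0.661, 0.2002, 0.2257]
tool_rot: [-3.142, 0.0, -2.547]
force: [-0.2, 0.1, -0.2]
grip_width: 0.0094
finger_force: 22.7
t 27.6 pos [0.6621 0.2006 0.2477] rpy [-3.1402  0.0052 -2.5476] grip 9.2 ff 22.74102419614792 F [ 0.9  0.2 -0.1] q7 1.66 
 shift [ 481.6 -333.2    5.6] turn [-0.001  0.005  0.001]
```

View pics/yg.png

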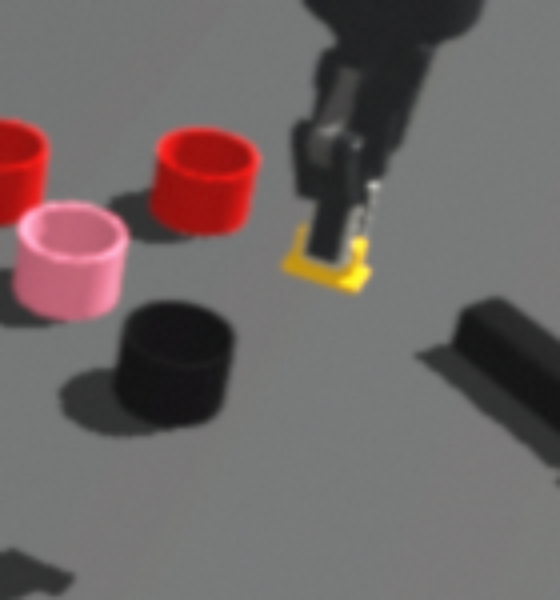

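The yellow clip is held level by its fin (crop (325,255)) and nothing else has moved. I turn the wrist back to stay inside the last joint's range, then carry it over.

```bash
python3 -m jog '[[[0,0,0,0,0,0.12,0],[0,0,0,0,0,0.13,0],[0,0,0,0,0,0.13,0],[0,0,0,0,0,0.13,0],[0,0,0,0,0,0.13,0]]]' >/dev/null
python3 -m jog '[[[0,0,0,0,0,0.13,0],[0,0,0,0,0,0.13,0],[0,0,0,0,0,0.13,0],[0,0,0,0,0,0.13,0],[0,0,0,0,0,0.07,0]]]' >/dev/null
python3 -m jog '[[[-5,-20,0,0,0,0,0],[-9,-35,0,0,0,0,0],[-10,-36,0,0,0,0,0],[-10,-36,0,0,0,0,0],[-10,-36,0,0,0,0,0]]]' >/dev/null
python3 -m jog '[[[-10,-36,0,0,0,0,0],[-10,-36,0,0,0,0,0],[-10,-36,0,0,0,0,0],[-10,-36,0,0,0,0,0],[-10,-36,0,0,0,0,0]]]' >/dev/null
python3 -m jog '[[[-10,-36,0,0,0,0,0],[-10,-36,0,0,0,0,0],[-10,-36,0,0,0,0,0],[-10,-36,0,0,0,0,0],[-10,-30,0,0,0,0,0]]]'
python3 -m jog '[[[0,0,0,0,0,0,0],[0,0,0,0,0,0,0]]]'
python3 - <<'E'
from h import *
go(.4505,-.344,.1435,2.506)
E
```

```text
clock: 30.15
position: [0.4685, -0.3029, 0.243]
tool_rot: [-3.141, -0.001, 2.505]
force: [0.3, -0.2, -0.3]
grip_width: 0.0091
finger_force: 22.7
clock: 30.35
position: [0.4694, -0.3014, 0.2429]
tool_rot: [-3.141, -0.001, 2.504]
force: [0.7, 0.2, -0.0]
grip_width: 0.0095
finger_force: 22.7
t 30.4 pos [ 0.4694 -0.3014  0.2429] rpy [-3.1415 -0.001   2.5044] grip 9.5 ff 22.741316556930542 F [ 0.7  0.2 -0. ] q7 1.47 
 shift [-10.3 -45.5  99.4] turn [-0.    -0.001 -0.002]
```

```bash
python3 -m jog '[[[-4,-18,0,0,0,0,0],[-4,-18,0,0,0,0,0],[-2,-9,0,0,0,0,0],[0,0,0,0,0,0,0],[0,0,15,0,0,0,0]]]' >/dev/null
python3 -m jog '[[[0,0,15,0,0,0,0],[0,0,5,0,0,0,0],[0,0,0,0,0,0,0]]]'
python3 - <<'E'
from h import *
go(.4505,-.344,.144,2.506)
f=bot.grab_frame("scene"); cv2.imwrite("pics/yo.png",cv2.resize(f["img"][180:310,100:240],None,fx=4,fy=4)[...,::-1])
E
```

```text
clock: 31.15
position: [0.4515, -0.3423, 0.2079]
tool_rot: [3.141, -0.001, 2.507]
force: [0.7, -0.7, -0.8]
grip_width: 0.0095
finger_force: 22.7
t 31.1 pos [ 0.4515 -0.3423  0.2079] rpy [ 3.1414 -0.0013  2.5068] grip 9.5 ff 22.74094730615616 F [ 0.7 -0.7 -0.8] q7 1.57 
 shift [-0.2 -2.  63.9] turn [ 0.    -0.001  0.001]
```

View pics/yo.png

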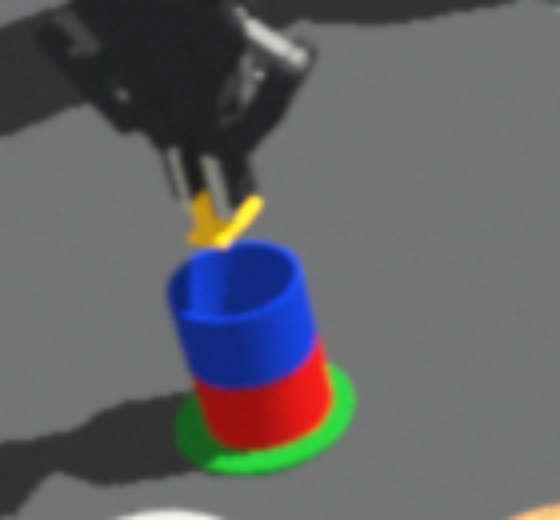

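The yellow clip at crop (225,220) hangs level over the mouth of the undisturbed stack. Next I lower and release it.

```bash
python3 -m jog '[[[0,-1.5,15,0,0,0,0],[0,0,15,0,0,0,0],[0,0,12,0,0,0,0],[0,0,8,0,0,0,0],[0,0,0,0,0,0,0]]]' 
python3 -m jog '[[[0,0,6,0,0,0,0],[0,0,4,0,0,0,0],[0,0,3,0,0,0,0],[0,0,0,0,0,0,0]]]'
python3 -m jog '[[[0,0,0,0,0,0,0.15],[0,0,0,0,0,0,0.2],[0,0,0,0,0,0,0.22],[0,0,0,0,0,0,0.22]]]'
python3 -m jog '[[[0,0,-10,0,0,0,0.22],[0,0,-15,0,0,0,0.22],[0,0,-25,0,0,0,0.22],[0,0,-35,0,0,0,0.22],[0,0,-35,0,0,0,0.22]]]'
python3 -m jog '[[[0,25,-35,0,0,0,0.22],[0,40,-20,0,0,0,0.22],[0,40,0,0,0,0,0.22],[0,30,0,0,0,0,0.22],[0,0,0,0,0,0,0.22]]]'
python3 - <<'E'
from h import *
f=bot.grab_frame("scene"); g=bot.grab_frame("top")
for h in (f,g): 
  for q in ["yellow_clip_mid","blue_tin_mid","red_tin_mid","canister_mid","brush_mid","lamp_mid"]: print(q,[(round(r["conf"],2),np.array(r["xyz"]).round(4)) for r in bot.spot_point(q,h)][:3])
cv2.imwrite("pics/end.png",np.hstack([cv2.resize(f["img"][200:310,110:220],(400,400)),cv2.resize(g["img"][249:329,424:504],(400,400))])[...,::-1])
E
```

```text
clock: 31.7
position: [0.4502, -0.3443, 0.1578]
tool_rot: [-3.142, -0.001, 2.506]
force: [0.1, -0.2, 0.2]
grip_width: 0.0092
finger_force: 22.7
clock: 32.1
position: [0.4503, -0.3445, 0.1451]
tool_rot: [-3.142, -0.0, 2.506]
force: [-0.1, -0.2, -0.7]
grip_width: 0.0098
finger_force: 22.7
clock: 32.5
position: [0.4504, -0.3446, 0.1455]
tool_rot: [-3.142, 0.0, 2.506]
force: [-0.3, -0.6, -0.5]
grip_width: 0.0188
finger_force: 0.0
clock: 33.0
position: [0.4501, -0.3444, 0.2673]
tool_rot: [-3.142, -0.0, 2.506]
force: [1.2, -0.3, -0.5]
grip_width: 0.0185
finger_force: 0.0
clock: 33.5
position: [0.5328, -0.2318, 0.3211]
tool_rot: [3.14, 0.0, 2.511]
force: [-0.1, 0.7, 0.4]
grip_width: 0.0188
finger_force: 0.0
yellow_clip_mid [(0.36, array([ 0.4508, -0.3467,  0.0583]))]
blue_tin_mid [(0.86, array([ 0.4505, -0.3469,  0.0693])), (0.58, array([0.4359, 0.214 , 0.0198])), (0.55, array([0.5445, 0.2166, 0.0236]))]
red_tin_mid [(0.94, array([ 0.4507, -0.349 ,  0.0282])), (0.9, array([0.3204, 0.2183, 0.0208])), (0.67, array([0.3898, 0.3335, 0.0206]))]
canister_mid []
brush_mid [(0.82, array([0.7239, 0.0037, 0.0064])), (0.46, array([ 0.45  , -0.3461,  0.0686]))]
lamp_mid [(0.63, array([0.6792, 0.4157, 0.0138]))]
yellow_clip_mid []
blue_tin_mid [(0.87, array([0.5434, 0.2141, 0.0264])), (0.81, array([0.4334, 0.2048, 0.0193]))]
red_tin_mid [(0.95, array([0.3242, 0.218 , 0.0227])), (0.58, array([0.3868, 0.3405, 0.0237])), (0.43, array([ 0.4504, -0.3417,  0.0284]))]
canister_mid []
brush_mid [(0.57, array([0.7221, 0.0053, 0.0014]))]
lamp_mid [(0.85, array([0.681 , 0.4133, 0.0201]))]
```

View pics/end.png

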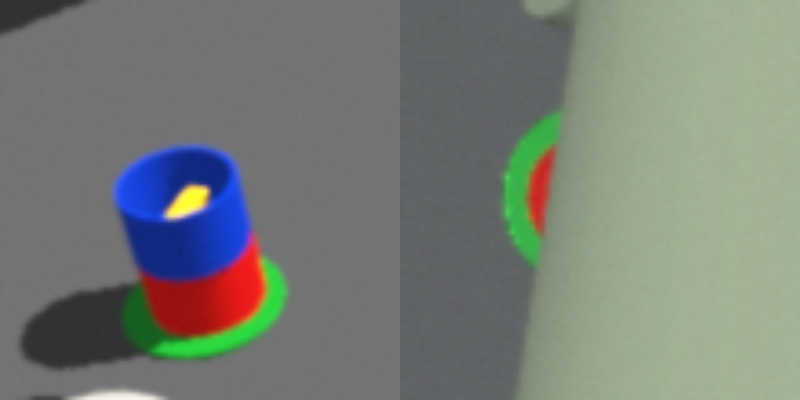

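The stack stands flush on the pad with the yellow clip inside the blue tin (left crop, (187,202)). The lamp and brush read as before, the edge of the canister in view looks unmoved, and the arm is clear. Handing in.

```bash
python3 -c "
from workcell import bot;print(bot.job_done())"
```

```text
the job is handed in; nothing more can be done
None
```

I built the stack in the order asked and handed it in at about 34 s: the red tin is on the green pad with the white clip in it, and the blue tin sits squarely on top with the yellow clip in it. The lamp and brush read the same before and after; the canister was only partly in the last pictures and looked unmoved.

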